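# Seat a keyed rotor on a small centrifuge drive

### The arm

A 6-joint arm with a two-finger parallel gripper is mounted at the origin on a cart in front of the work surface, level with it; the furniture and walls round the work are solid. World frame = base frame: x ahead of the robot, y to its left, z up, the work surface at z = 0. Lengths are in m, angles in degrees, forces in N, time in s.
With the tool pointing down it reaches from about 0.4 to 0.825 m from the base axis. Payload 7 kg.
Tool frame: the origin (TCP) lies midway between the tips of the shut fingers; the grasp point (between the pads) lies 19 mm behind it; z points along the fingers, y is the direction in which the jaws open and shut (so a half turn about z gives the same grasp; the last joint's range is limited). The gripper opens to 88 mm and grips with 3 to 60 N. Pads are 19 mm wide; open, the fingers measure 130 mm over their backs; the gripper's body (78 mm by 193 mm) begins 47 mm behind the grasp point.
Start: joints at [79.647, 20.546, 0.682, 0, -70.136, -16.507], TCP at [0.305, 0.602, 0.227] pointing down, gripper open.
Joint ranges: [-176.03, 176.03], [-82.01, 121.73], [-58.28, 71.71], [-173.87, 95.51], [-174.79, -0.11], [-173.66, 173.66]. Speed limits (degrees/s): [136.94, 136.94, 172.46, 180, 180, 180].

### API

Orientations are given as [roll, pitch, yaw] about the fixed x, y, z axes, in that order (R = Rz(yaw) Ry(pitch) Rx(roll)).
In Python, from plant import sensors, viewer, r gives the robot as it stands. The module is installed in compiled form; this text tells all that it offers.
- The arm moves only by the shell command python3 -m handwheel 'ROWS' [OPENING] [FORCE]. ROWS is JSON, one flat list of numbers, 6 for each row, row after row: the shift along the world's x, y, z in cm, then the turn, a rotation vector about the world's x, y, z in rad. In form: [tx, ty, tz, wx, wy, wz, tx, ty, tz, wx, wy, wz, ...]. A call has 1 to 8 rows; each row is the pose to reach, as a shift and turn from the pose measured when the call began; what a row does not reach only later rows make up. A row lasts 1/10 s, in which the tool goes at most 50 mm and 8.59 degrees, less where a joint would pass 70% of its speed; a pose out of reach is approached as far as the arm can. A call with a gripper value outside its range is refused whole. OPENING is the closure in counts, from 0 (fully open) to 255 (shut), set as the call begins (- or left out, the last holds). The fingers move at their own pace and stop on an object; FORCE is the grip in N (left out, the last holds). Time passes only in rows, so rows that repeat a pose let the fingers close. It gives the time, the measured TCP pose, the force and the opening at its end, in the units of the state.
- sensors.get_state(): the state, without advancing time (a new reading comes with each control period).
- viewer.capture(name): name is "side" or "top" or "wrist"; returns a dict with "img" (480x640x3 uint8, red, green, blue), "camera_matrix" (3x3 intrinsics, pixels), "k1" (the pictures are not rectified: a ray, as slopes to the right and down, at radius r is drawn at 1 + k1 r^2 times it, then the intrinsics apply), "camera_from_world" (4x4, takes a point from world to camera coordinates); the wrist camera has in their place "mount" (4x4, takes a point from camera to tool coordinates, whose origin is the TCP and whose axes are the flange's). Camera axes: x right, y down, z forward; pixel columns grow to the right and rows downward; lengths in m; the calibration is good to about 2 mm. A picture is of the moment at which its call begins: read the wrist's pose just before it. There is no depth.
- r.close_job(): hands the job in, once; it reports no verdict.
The state is a dict: "time_s": time; "joints": joint angles; "qd": joint speeds; "joint_torque": joint torques, N m; "tcp_pos": TCP position; "eef_rot": TCP orientation; "contact_force": force on the tool from outside, world axes, zero at the start; "moment": the same for the moment, N m; "gripper_width": finger opening in m.
Only numpy, scipy, OpenCV 4.12 (cv2) and the standard library are available. Lean on these libraries where they do the work, as an engineer would, in place of code of your own. Each camera call takes 0.05 s, during which the arm holds its last target.

### The job

Pick up the two-place rotor by its knob, set its hub in the cup of the little centrifuge drive and, with light downward pressure, turn it until the slot under the hub finds the key hidden in the cup. Then push it gently fully home, let go, and leave the two bottles beside it alone. The drive is sprung: never force the rotor down while the key is not lined up.

Things in the scene. Friction and masses are not known exactly. Their poses are not given: they have to be found in the camera images.
- rotor_knob (a point): centre of the rotor's smooth round black grip knob, 28 mm across, 36 to 71 mm above the foot; this point is on the axis, 54 mm above the foot. The 0.18 kg rotor stands upright on its hub; its grey flat arm is 124 x 40 mm with a tube well at each end, top face 32 mm, knob collar (36 mm across) 36 mm above the foot. x along the arm, z up
- rotor_foot (a point): centre of the underside of the rotor's metal hub, same axes as rotor_knob. Hub 34 mm across and 20 mm tall, its lowest 3 mm stepped in to 30 mm. A slot 8 mm wide and 10 mm deep runs right across the hub's underside along x (along the arm); a half turn fits as well. The tube wells hang to 8 mm above foot level
- drive: the drive, fixed to the bench: white round housing 104 mm across, 50 mm tall, with a small upright grey rib on its side; origin at the centre of its underside, -x towards the rib, z up. A braked spindle carries the cup: it holds its angle against light rubbing and slips round at about 0.3 N m. Pushing the rotor on it with over 20 N damages it
- drive_seat (a point): centre of the cup's floor, 67 mm above the bench, axes as the drive. A straight key 6 mm wide and 8 mm tall runs right across this floor through the centre. Its direction is not reported: it lies anywhere from 0.2 to 1.5 rad anticlockwise, seen from above, of the x axis (the line through the rib). Unaligned, the rotor's foot lies on the key, 8 mm above this point; fully home it is level with it
- drive_mouth (a point): centre of the metal cup's rim, 18 mm above its floor; cup 36.5 mm wide inside, 45 mm outside. Cup and spindle are sprung in height: they start to sink at about 4 N, give 1 mm per further newton and meet a hard stop 5 mm down (9 N); under the rotor's weight alone they stay at the top
- amber_bottle: brown bottle with a black cap, 46 mm across and 115 mm tall, standing loose; origin at the centre of its underside
- dropper_bottle: small white dropper bottle, 31 mm across and 72 mm tall, standing loose; origin at the centre of its underside

How it is judged:
By the outcome, as a careful person would: the job done as asked, in the order asked, and still so for the second after the job is handed in, with the robot touching nothing.
It also fails if it takes over 56 s, if anything falls off the work surface, if the arm or the gripper's body presses on something with over 40 N, if the wrist force passes 120 N, or if a joint passes its speed limit or range.

## Working session

There is one attempt and no reset: what is moved stays moved. The work goes in short steps, Python scripts to look and compute and a shell command to move; the robot and the scene stay as the last step left them, time stands still between calls to the robot, and variables do not carry over. Pictures are saved under pics/ and viewed, and the job is handed in when it is done.

```bash
mkdir -p pics; ls
python3 - <<'E'
from plant import sensors, viewer, r
import cv2,numpy as np
s=sensors.get_state()
print(s)
for n in("side","top","wrist"):
    c=viewer.capture(n); cv2.imwrite(f"pics/{n}0.png",c["img"][:,:,::-1])
    print(n,{k:np.round(v,4).tolist() for k,v in c.items() if k!="img"})
E
```

```text
pics
{'time_s': 0.0, 'joints': array([ 7.96465051e+01,  2.05921289e+01,  6.32924894e-01, -2.03623018e-02,
       -7.01353500e+01, -1.65056931e+01]), 'qd': array([ 0.04865605, -0.0322288 ,  0.07490383, -0.03887142,  0.02206923,
       -0.0526806 ]), 'joint_torque': array([ 6.50367638e-04, -5.82714164e+01,  2.93042511e+01,  6.99714705e+00,
        6.67290558e-03, -1.60158006e-04]), 'tcp_pos': array([0.30477774, 0.60172025, 0.22560764]), 'eef_rot': array([ 1.79903904e+02, -8.51355165e-03, -2.68661158e+01]), 'contact_force': array([-0.27828945, -0.06753562, -0.77165842]), 'moment': array([ 0.03468557, -0.01680705, -0.04123993]), 'gripper_width': 0.08753111756052323}
side {'camera_matrix': [[518.8275, 0.0, 319.0316], [0.0, 518.8275, 250.588], [0.0, 0.0, 1.0]], 'k1': -0.0729, 'camera_from_world': [[0.9993, -0.0373, 0.0038, -0.5499], [-0.0211, -0.6419, -0.7665, -0.1415], [0.031, 0.7658, -0.6423, 1.1568], [0.0, 0.0, 0.0, 1.0]]}
top {'camera_matrix': [[581.7647, 0.0, 319.7345], [0.0, 581.7647, 243.3498], [0.0, 0.0, 1.0]], 'k1': -0.1594, 'camera_from_world': [[-0.0275, -0.9996, 0.0109, -0.3297], [-0.9903, 0.0258, -0.1369, 0.5347], [0.1365, -0.0145, -0.9905, 0.9347], [0.0, 0.0, 0.0, 1.0]]}
wrist {'camera_matrix': [[420.2366, 0.0, 324.2347], [0.0, 420.2366, 246.0029], [0.0, 0.0, 1.0]], 'k1': -0.0868, 'mount': [[0.0007, -0.9674, -0.2532, 0.0673], [1.0, 0.0009, -0.0008, 0.0008], [0.001, -0.2532, 0.9674, -0.1577], [0.0, 0.0, 0.0, 1.0]]}
```

View pics/side0.png

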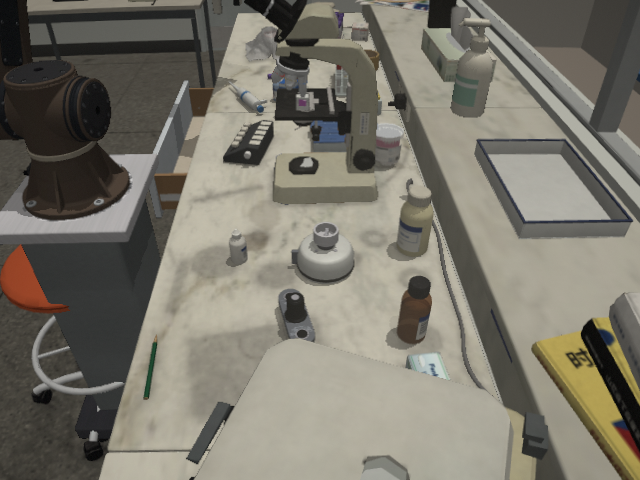

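View pics/top0.png

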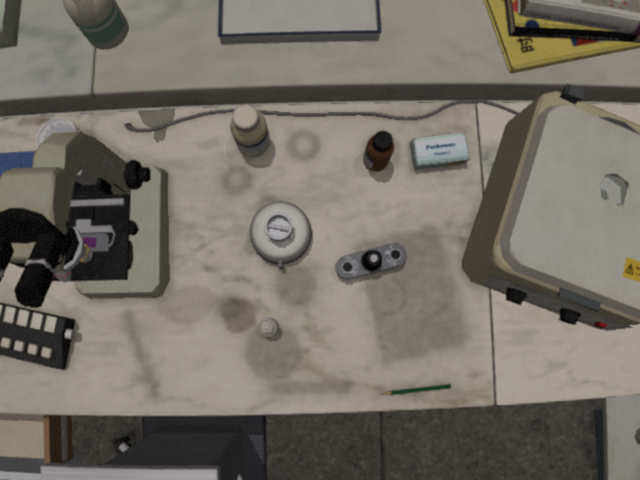

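View pics/wrist0.png

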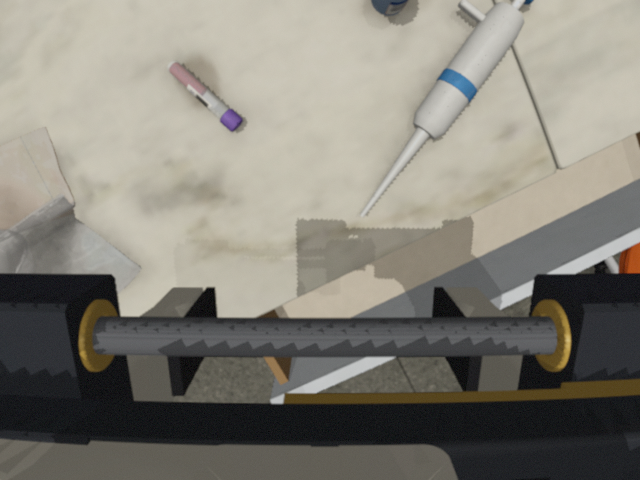

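```bash
cat > h.py <<'E'
from plant import sensors, viewer, r
import cv2,numpy as np
from scipy.spatial.transform import Rotation as R
def pose(s=None):
    s=s or sensors.get_state()
    T=np.eye(4);T[:3,:3]=R.from_euler('xyz',s['eef_rot'],degrees=True).as_matrix();T[:3,3]=s['tcp_pos'];return T
def cap(n):
    s=sensors.get_state();c=viewer.capture(n)
    c['wfc']=np.linalg.inv(c['camera_from_world']) if n!='wrist' else pose(s)@c['mount']
    return c
def ray(c,px):
    K=c['camera_matrix'];d=np.array([c['k1'],0,0,0,0],float)
    u=cv2.undistortPoints(np.array(px,float).reshape(-1,1,2),K,d).reshape(-1,2)
    # iterate distortion inverse exactly
    xd=(np.array(px,float).reshape(-1,2)-[K[0,2],K[1,2]])/[K[0,0],K[1,1]]
    u=xd.copy()
    for _ in range(50): u=xd/(1+c['k1']*(u**2).sum(1,keepdims=True))
    D=np.c_[u,np.ones(len(u))]@c['wfc'][:3,:3].T
    return c['wfc'][:3,3],D
def onz(c,px,z):
    o,D=ray(c,px);return o+D*((z-o[2])/D[:,2])[:,None]
def proj(c,P):
    T=np.linalg.inv(c['wfc']);p=np.array(P,float).reshape(-1,3)@T[:3,:3].T+T[:3,3]
    u=p[:,:2]/p[:,2:];u=u*(1+c['k1']*(u**2).sum(1,keepdims=True));K=c['camera_matrix']
    return u*[K[0,0],K[1,1]]+[K[0,2],K[1,2]]
def tri(c1,p1,c2,p2):
    o1,d1=ray(c1,p1);o2,d2=ray(c2,p2);d1=d1[0];d2=d2[0]
    A=np.c_[d1,-d2];t,*_=np.linalg.lstsq(A,o2-o1,rcond=None);a=o1+d1*t[0];b=o2+d2*t[1]
    return (a+b)/2,np.linalg.norm(a-b)
def zoom(c,x0,y0,w,h,f,name):
    im=cv2.resize(c['img'][y0:y0+h,x0:x0+w],None,fx=f,fy=f,interpolation=cv2.INTER_CUBIC)
    cv2.imwrite('pics/'+name,im[:,:,::-1])
E
python3 - <<'E'
from h import *
t=cap('top');s=cap('side')
zoom(t,230,180,200,120,4,'topz.png');zoom(s,220,200,140,150,4,'sidez.png')
print('drive c',onz(t,[[281,233]],.05),'cup',onz(t,[[279,228]],.085),'rib',onz(t,[[282,266]],.03))
print('knob',onz(t,[[372,259]],.071),'ends',onz(t,[[347,266],[398,254]],.032))
print(onz(t,[[269,332],[378,145],[248,115]],[.06]),sensors.get_state()['time_s'])
E
```

```text
drive c [[ 0.54310434 -0.27997853  0.05      ]] cup [[ 0.54575462 -0.27875153  0.085     ]] rib [[ 0.49014943 -0.27957083  0.03      ]]
knob [[ 0.49353749 -0.42703371  0.071     ]] ends [[ 0.48708124 -0.38860705  0.032     ]
 [ 0.5050348  -0.47549133  0.032     ]]
[[ 0.38098364 -0.25799416  0.06      ]
 [ 0.68768254 -0.44644446  0.06      ]
 [ 0.74651809 -0.22746102  0.06      ]] 0.25
```

View pics/topz.png

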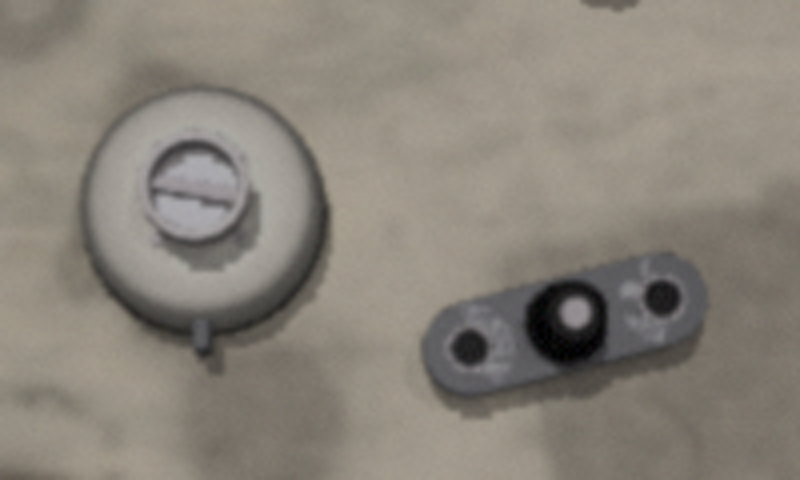

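View pics/sidez.png

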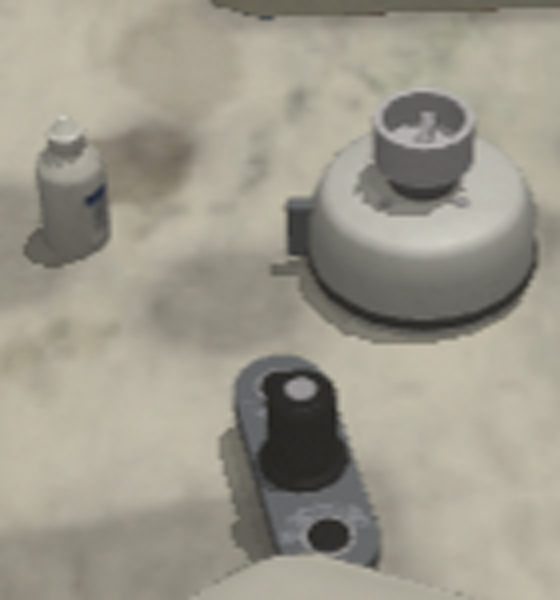

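Run:
```python
from h import *
t=cap('top');s=cap('side')
zoom(t,0,140,170,200,3,'topm.png');zoom(s,220,0,200,210,3,'sidem.png')
zoom(t,440,80,200,260,2.3,'topc.png')
```

```text
(no output)
```

View pics/topm.png

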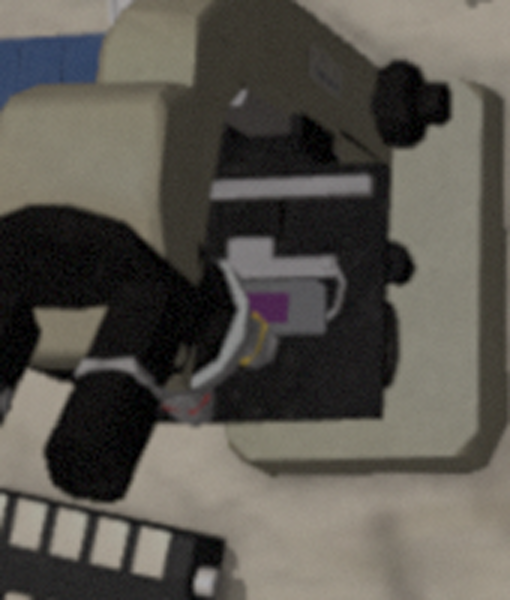

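View pics/sidem.png

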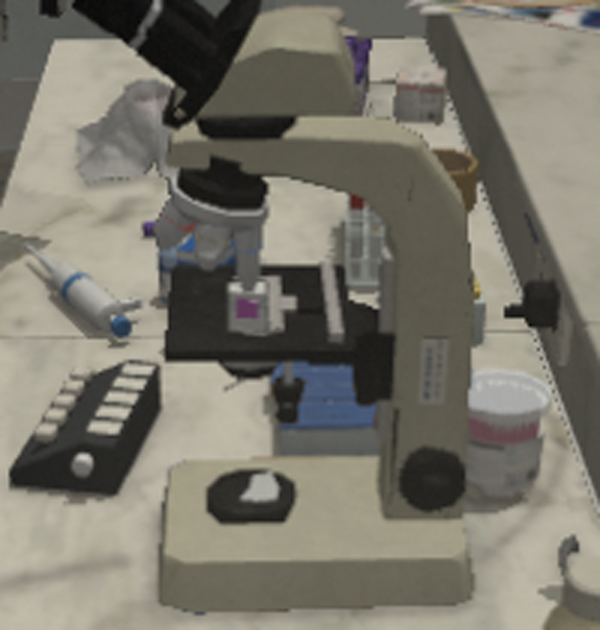

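View pics/topc.png

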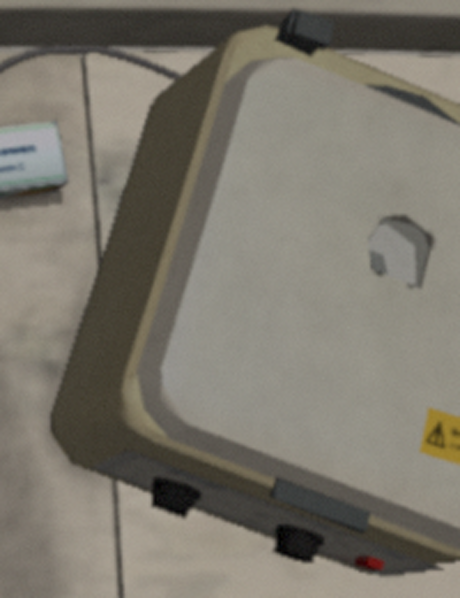

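Run:
```python
from h import *
t=cap('top');s=cap('side')
print('head',tri(t,[[55,170]],s,[[337,15]]))
print('head2',tri(t,[[55,170]],s,[[330,5]]))
b=onz(t,[[466,271]],0)
print('cent base',b, onz(t,[[467,265]],0.02))
for z in(.15,.2,.25,.3):print(z,onz(t,[[497,256],[500,256]],z)[0], 'eyetip',onz(t,[[30,305]],z+.1)[0],'prism',onz(t,[[57,170]],z+.1)[0])
print(s['wfc'][:3,3],t['wfc'][:3,3])
# drive: rim ellipse etc
g=cv2.cvtColor(t['img'],cv2.COLOR_RGB2GRAY)
z=t['img'][195:275,245:320];print(z[40,30],z[40,36])
```

```text
head (array([ 0.57604495, -0.03670235,  0.374263  ]), np.float64(0.007047752794330205))
head2 (array([ 0.56628958, -0.04685001,  0.39498116]), np.float64(0.00032717189938968373))
cent base [[ 0.47547032 -0.59924995  0.        ]] [[ 0.48410881 -0.59624191  0.02      ]]
0.15 [ 0.48422286 -0.60808028  0.15      ] eyetip [0.42329214 0.04966954 0.25      ] prism [0.6077541  0.01770297 0.25      ]
0.2 [ 0.47886242 -0.59175527  0.2       ] eyetip [0.42126721 0.02446818 0.3       ] prism [ 0.59347507 -0.00537481  0.3       ]
0.25 [ 0.47350197 -0.57543025  0.25      ] eyetip [ 0.41924229 -0.00073319  0.35      ] prism [ 0.57919604 -0.02845258  0.35      ]
0.3 [ 0.46814153 -0.55910524  0.3       ] eyetip [ 0.41721736 -0.02593455  0.4       ] prism [ 0.56491701 -0.05153036  0.4       ]
[ 0.51072785 -0.99726444  0.63660959] [ 0.39281078 -0.32968856  1.00265384]
[165 164 169] [168 167 172]
```

```bash
python3 -m handwheel '[1.4,-3,3.4,0,0,-0.15, 2.8,-6,6.8,0,0,-0.3, 4.2,-9,10.2,0,0,-0.45, 5.6,-12,13.6,0,0,-0.6, 7,-15,17,0,0,-0.75, 8.4,-18,20.4,0,0,-0.9, 9.8,-21,23.8,0,0,-1.05, 11.2,-24,27.2,0,0,-1.2]' 0
```

```text
time_s: 1.25
tcp_pos: [0.4171, 0.3605, 0.5003]
eef_rot: [-180.0, 0.0, -96.0]
contact_force: [0.3, 0.6, -0.6]
gripper_width: 0.0873
```

```bash
python3 -m handwheel '[0.6,-4.8,0,0,0,-0.13, 1.2,-9.6,0,0,0,-0.26, 1.8,-14.4,0,0,0,-0.39, 2.4,-19.2,0,0,0,-0.52, 3,-24,0,0,0,-0.65, 3.6,-28.8,0,0,0,-0.78, 4.2,-33.6,0,0,0,-0.91, 4.8,-38.4,0,0,0,-1.04]' 0
```

```text
time_s: 2.05
tcp_pos: [0.4646, -0.0255, 0.5009]
eef_rot: [-180.0, 0.1, -155.8]
contact_force: [1.3, 0.6, 0.9]
gripper_width: 0.0875
```

```bash
python3 -m handwheel '[0.6,-4.9,0,0,0,-0.12, 1.2,-9.8,0,0,0,-0.24, 1.8,-14.7,0,0,0,-0.36, 2.4,-19.5,0,0,0,-0.48, 3.2,-22.5,-3.7,0,0,-0.6, 4,-25.5,-7.4,0,0,-0.72, 4.8,-28.5,-11.1,0,0,-0.84, 5.5,-31.5,-15,0,0,-0.95]' 0
python3 -m handwheel '[5,0,0,0,0,0]' 2>&1 >/dev/null | head -0
python3 - <<'E'
from h import *
s=sensors.get_state();print(s['tcp_pos'],s['eef_rot'],s['qd'].round(2),s['joints'])
c=cap('wrist');cv2.imwrite('pics/w1.png',c['img'][:,:,::-1]);print(sensors.get_state()['tcp_pos'])
E
```

```text
time_s: 2.85
tcp_pos: [0.5197, -0.342, 0.3498]
eef_rot: [-180.0, 0.2, 149.4]
contact_force: [0.6, 0.6, 0.3]
gripper_width: 0.0875
[ 0.56292258 -0.34352696  0.34249793] [-179.89025399   -0.56408073  148.94643813] [ 13.86  44.06  67.85   1.74 -15.44 -11.4 ] [-1.45186489e+01  1.68517669e+01  1.01800634e+01 -5.56416951e-02
 -8.39002871e+01 -1.06528184e+02]
[ 0.57269228 -0.34322571  0.34207968]
```

View pics/w1.png

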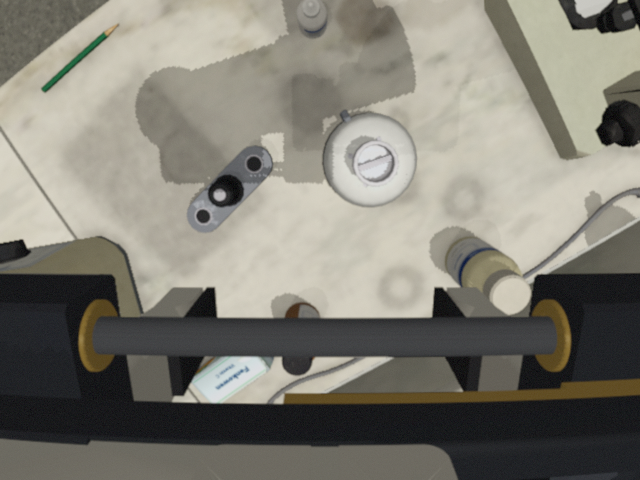

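```bash
python3 -m handwheel '[-4,0,-3,0,0,0,-7,0,-4,0,0,0,-7,0,-4,0,0,0,-7,0,-4,0,0,0]' 0
python3 - <<'E'
from h import *
c=cap('wrist');cv2.imwrite('pics/w2.png',c['img'][:,:,::-1]);
t=cap('top');s=cap('side');s_=sensors.get_state()
print(s_['qd'].round(2),s_['contact_force'])
import pickle;pickle.dump(dict(w=c,t=t,s=s),open('v2.pkl','wb'))
E
```

```text
time_s: 3.4
tcp_pos: [0.5025, -0.3435, 0.3029]
eef_rot: [-179.8, -0.3, 149.2]
contact_force: [-0.1, -1.0, 0.1]
gripper_width: 0.0878
[ 0.05  0.28 -0.12 -0.22  0.08  0.07] [-1.27380209 -0.30993435  1.10083942]
```

View pics/w2.png

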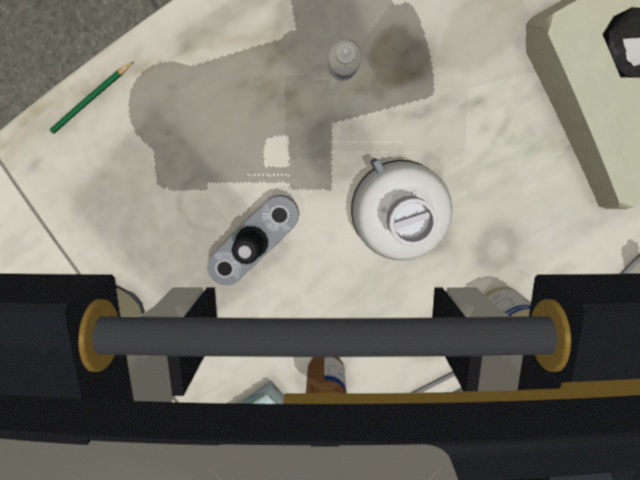

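Run:
```python
from h import *
import pickle;d=pickle.load(open('v2.pkl','rb'))
zoom(d['w'],340,140,130,130,6,'wz1.png');zoom(d['w'],200,185,110,110,6,'wz2.png')
```

```text
(no output)
```

View pics/wz1.png

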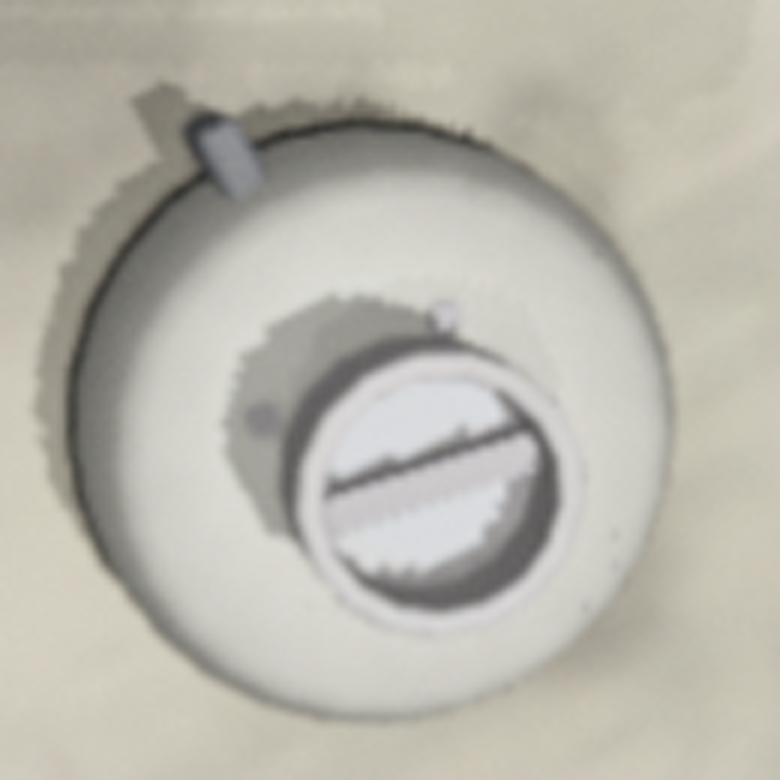

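View pics/wz2.png

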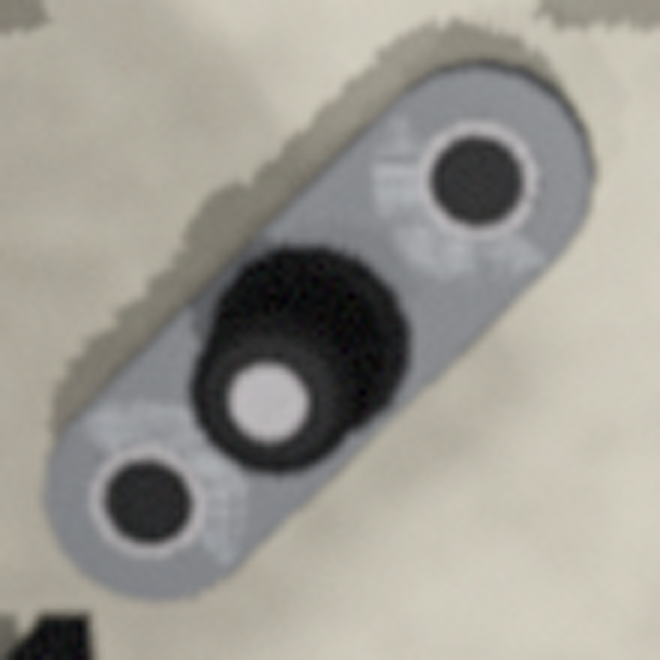

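Run:
```python
from h import *
import pickle;d=pickle.load(open('v2.pkl','rb'));w,t=d['w'],d['t']
f=lambda x0,y0,L:[[x0+(a+.5)/6-.5,y0+(b+.5)/6-.5] for a,b in L]
e=onz(w,f(200,185,[(478,181),(150,500)]),.032);print('wells',e,e.mean(0),np.degrees(np.arctan2(*(e[0]-e[1])[1::-1])))
print('knobtop',onz(w,f(200,185,[(274,392)]),.071))
# top camera wells: from topz (factor 4, origin 230,180)
g=lambda L:[[230+(a+.5)/4-.5,180+(b+.5)/4-.5] for a,b in L]
e=onz(t,g([(470,348),(662,298)]),.032);print('wells top',e,e.mean(0),np.degrees(np.arctan2(*(e[0]-e[1])[1::-1])))
print('knobtop top',onz(t,g([(567,318)]),.071))
# automatic rim ellipse / housing
print('rim w',onz(w,f(340,140,[(437,491)]),.085),'rim t',onz(t,g([(197,191)]),.085))
for n,c,L in(('w',w,f(340,140,[(330,493),(533,435),(335,527),(540,470)])),('t',t,g([(150,188),(238,204)]))):
    k=onz(c,L,.075);print(n,k)
    for i in range(0,len(k),2):
        v=k[i+1]-k[i];print(np.degrees(np.arctan2(v[1],v[0])))
print('housing w',onz(w,f(340,140,[(372,420)]),.01),'rib',onz(w,f(340,140,[(232,155)]),.03),onz(w,f(340,140,[(372,420)]),.025))
```

```text
wells [[ 0.48580081 -0.38894916  0.032     ]
 [ 0.50453266 -0.47040798  0.032     ]] [ 0.49516673 -0.42967857  0.032     ] 102.95031028573256
knobtop [[ 0.49424323 -0.42822964  0.071     ]]
wells top [[ 0.48602317 -0.38878177  0.032     ]
 [ 0.50495445 -0.47059765  0.032     ]] [ 0.49548881 -0.42968971  0.032     ] 103.02831629828529
knobtop top [[ 0.49336202 -0.42601344  0.071     ]]
rim w [[ 0.54791228 -0.27787004  0.085     ]] rim t [[ 0.54677239 -0.27856914  0.085     ]]
w [[ 0.54239036 -0.29165404  0.075     ]
 [ 0.55048277 -0.25991201  0.075     ]
 [ 0.54756018 -0.29355995  0.075     ]
 [ 0.55596629 -0.26151018  0.075     ]]
75.69750579393774
75.30332603163313
t [[ 0.55018157 -0.25901996  0.075     ]
 [ 0.54269759 -0.29447466  0.075     ]]
-101.91934414370463
housing w [[ 0.55096214 -0.27569009  0.01      ]] rib [[ 0.49425796 -0.27608726  0.03      ]] [[ 0.54741371 -0.27680525  0.025     ]]
```

```bash
python3 -m handwheel '[-0.4,-4.3,0,0,0,0, -0.75,-8.55,0,0,0,0, -0.75,-8.55,-5,0,0,0, -0.75,-8.55,-10,0,0,0, -0.75,-8.55,-15,0,0,0, -0.75,-8.55,-20,0,0,0,-0.75,-8.55,-20,0,0,0,-0.75,-8.55,-20,0,0,0]' 0
python3 - <<'E'
from h import *
c=cap('wrist');cv2.imwrite('pics/w3.png',c['img'][:,:,::-1]);
for z in(.036,.054,.071):print(proj(c,[[.495,-.429,z]]))
s=cap('side');zoom(s,180,150,200,200,3,'s3.png')
E
```

```text
time_s: 4.35
tcp_pos: [0.497, -0.4292, 0.1036]
eef_rot: [-179.8, -0.3, 149.3]
contact_force: [0.1, -0.0, 1.4]
gripper_width: 0.0878
[[324.10766721 259.86838899]]
[[324.01890232 269.58958419]]
[[323.92099794 280.31170627]]
```

View pics/w3.png

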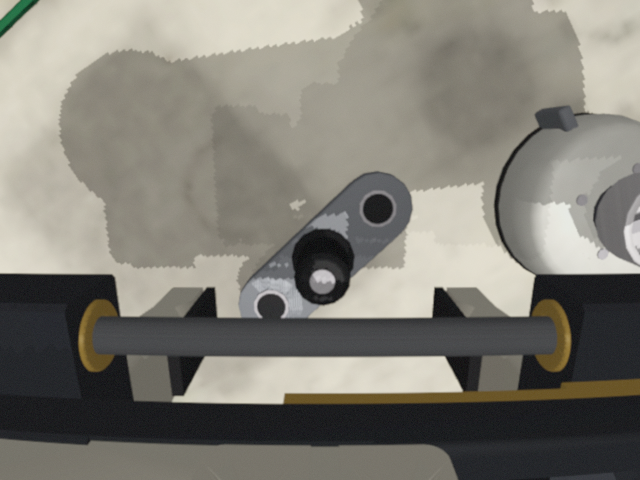

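View pics/s3.png

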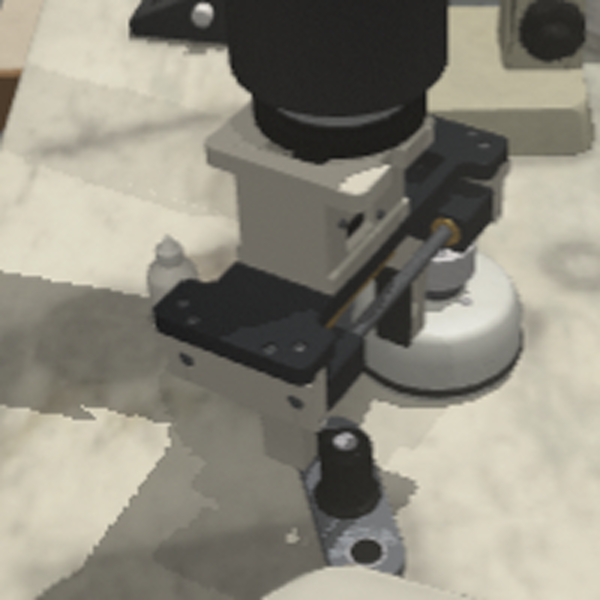

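```bash
python3 -m handwheel '[-0.1,0,-2.5,0,0,0,-0.1,0,-4.5,0,0,0,-0.1,0,-6.2,0,0,0,-0.1,0,-6.2,0,0,0,-0.1,0,-6.2,0,0,0]' 0
python3 -m handwheel '[0,0,0,0,0,0,0,0,0,0,0,0,0,0,0,0,0,0,0,0,0,0,0,0,0,0,0,0,0,0,0,0,0,0,0,0,0,0,0,0,0,0]' 255 30
```

```text
time_s: 4.95
tcp_pos: [0.4989, -0.4307, 0.0469]
eef_rot: [-179.8, 0.2, 149.3]
contact_force: [0.7, -0.0, 0.8]
gripper_width: 0.0876
time_s: 5.65
tcp_pos: [0.4988, -0.4307, 0.0467]
eef_rot: [-179.8, 0.2, 149.3]
contact_force: [0.4, -0.3, -0.9]
gripper_width: 0.0374
```

```bash
python3 -m handwheel '[0,0,0,0,0,0,0,0,0,0,0,0,0,0,0,0,0,0,0,0,0,0,0,0]' 255 30
python3 - <<'E'
from h import *
s=sensors.get_state();print(s)
c=cap('wrist');cv2.imwrite('pics/w4.png',c['img'][:,:,::-1])
E
```

```text
time_s: 6.05
tcp_pos: [0.4988, -0.4307, 0.0466]
eef_rot: [-179.8, 0.2, 149.3]
contact_force: [-0.2, 0.4, -1.7]
gripper_width: 0.0272
{'time_s': 6.05, 'joints': array([-23.7836008 ,  27.84412584, -13.57147271,   0.24456584,
       -48.44603861, -97.03837792]), 'qd': array([ 0.04586366, -0.03441365,  0.09226198,  0.15494626, -0.05508   ,
        0.14322333]), 'joint_torque': array([ 2.02281405e-01, -6.21975231e+01,  2.35091525e+01,  5.54240316e+00,
       -1.07038985e-01,  8.77875191e-04]), 'tcp_pos': array([ 0.49876395, -0.43072859,  0.04664483]), 'eef_rot': array([-1.79834897e+02,  1.59536173e-01,  1.49340257e+02]), 'contact_force': array([-0.19355405,  0.36031949, -1.68803573]), 'moment': array([-0.13554446, -0.13915112, -0.05415055]), 'gripper_width': 0.027234598233807396}
```

View pics/w4.png

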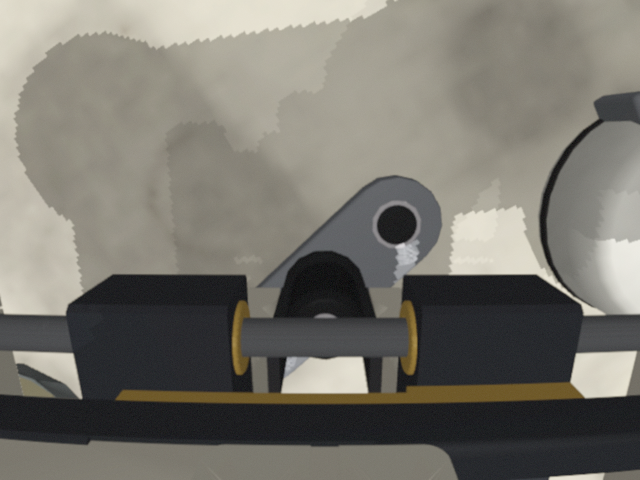

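```bash
python3 -m handwheel '[0,0,1,0,0,0,0,0,3,0,0,0,0,0,6,0,0,0,0,0,10,0,0,0,0,0,14,0,0,0,0,0,16,0,0,0,0,0,16,0,0,0,0,0,16,0,0,0]' 255 40
python3 - <<'E'
from h import *
s=sensors.get_state();print(s['tcp_pos'],s['contact_force'],s['moment'])
import pickle
d={n:cap(n) for n in('wrist','top','side')};pickle.dump(d,open('v5.pkl','wb'))
cv2.imwrite('pics/w5.png',d['wrist']['img'][:,:,::-1]);zoom(d['top'],240,160,200,150,4,'t5.png');zoom(d['side'],200,120,200,200,3,'s5.png')
E
```

```text
time_s: 6.9
tcp_pos: [0.4986, -0.4304, 0.207]
eef_rot: [-179.9, 0.2, 149.3]
contact_force: [-0.4, 0.6, -2.1]
gripper_width: 0.0274
[ 0.49861049 -0.4303974   0.20697947] [-0.42658258  0.57090737 -2.09862116] [ 0.01639085 -0.10266996 -0.02526475]
```

View pics/w5.png

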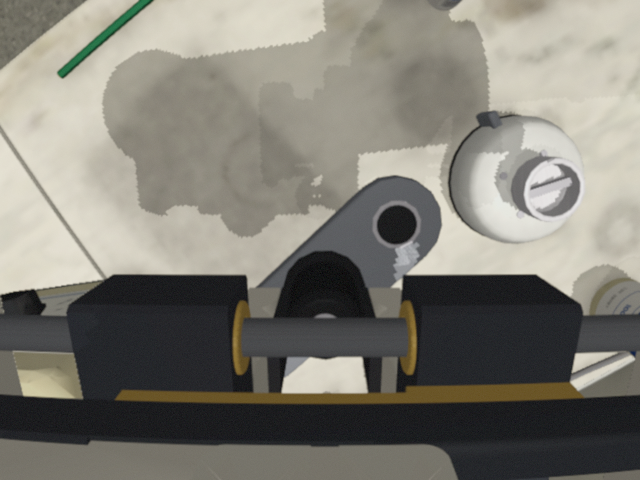

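View pics/s5.png

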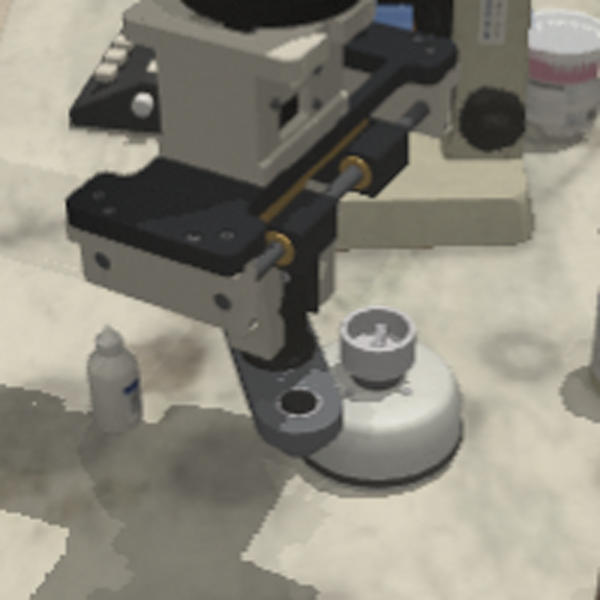

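View pics/t5.png

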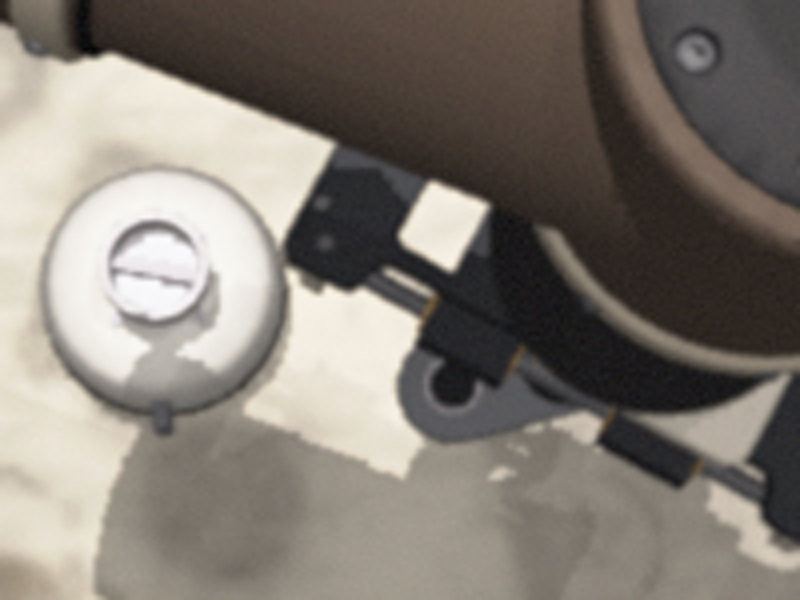

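Run:
```python
from h import *
import pickle;d=pickle.load(open('v5.pkl','rb'));w,t,s=d['wrist'],d['top'],d['side']
m=lambda x0,y0,f,a,b:[[x0+(a+.5)/f-.5,y0+(b+.5)/f-.5]]
zt=.2070-.0467+.032
A=onz(w,[[397,224]],zt);A2=onz(t,m(240,160,4,453,385),zt);B=onz(s,m(200,120,3,297,403),zt)
print(A,A2,B,tri(w,[[397,224]],t,m(240,160,4,453,385)))
M=(A[0]+B[0])/2;v=A[0]-B[0];print(M,np.linalg.norm(v),np.degrees(np.arctan2(v[1],v[0])),M-[.4986,-.4304,0])
zoom(w,480,130,120,120,6,'w5z.png')
```

```text
[[ 0.48560759 -0.38797023  0.1923    ]] [[ 0.48555837 -0.38761006  0.1923    ]] [[ 0.50497587 -0.47361142  0.1923    ]] (array([ 0.48576104, -0.3878039 ,  0.19136628]), np.float64(0.00031582804010626123))
[ 0.49529173 -0.43079083  0.1923    ] 0.08780401584312965 102.74341655622969 [-0.00330827 -0.00039083  0.1923    ]
```

View pics/w5z.png

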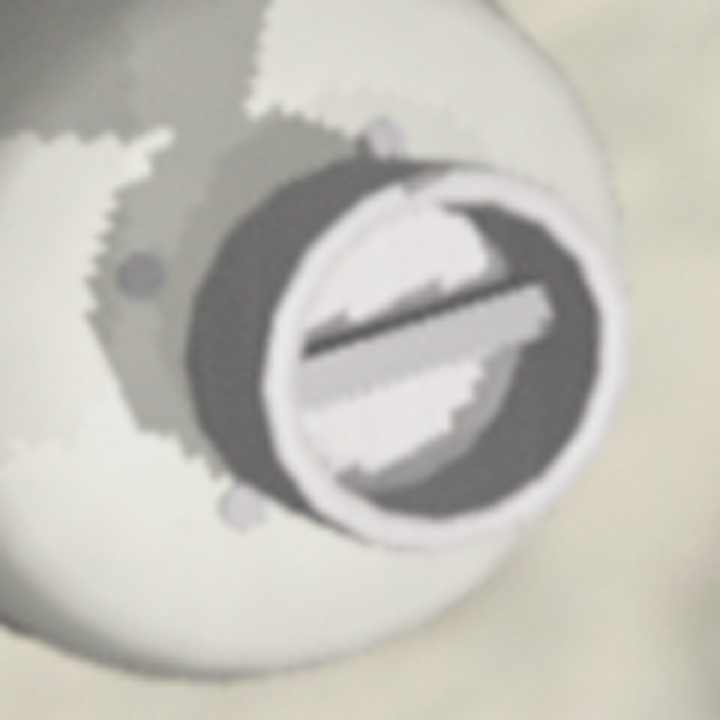

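Run:
```python
from h import *
import pickle;d=pickle.load(open('v5.pkl','rb'));w,t,s=d['wrist'],d['top'],d['side']
m=lambda x0,y0,f,L:[[x0+(a+.5)/f-.5,y0+(b+.5)/f-.5] for a,b in L]
print('rim w',onz(w,m(480,130,6,[(447,356)]),.085),'ext',onz(w,m(480,130,6,[(265,400),(630,315)]),.085))
print('rim t',onz(t,m(240,160,4,[(158,272)]),.085))
print('rim s',onz(s,m(200,120,3,[(378,333)]),.085))
k=onz(w,m(480,130,6,[(305,357),(545,287),(305,405),(550,318)]),.075);
for i in(0,2):
    v=k[i+1]-k[i];print(k[i:i+2].mean(0),np.degrees(np.arctan2(v[1],v[0])))
k=onz(t,m(240,160,4,[(110,270),(192,287)]),.075);v=k[0]-k[1];print(k.mean(0),np.degrees(np.arctan2(v[1],v[0])))
# ellipse fit of rim in side view, top view by bright mask
```

```text
rim w [[ 0.54795027 -0.27805039  0.085     ]] ext [[ 0.54174973 -0.29889691  0.085     ]
 [ 0.55463662 -0.25686934  0.085     ]]
rim t [[ 0.54635682 -0.27896199  0.085     ]]
rim s [[ 0.55085251 -0.28612447  0.085     ]]
[ 0.54680394 -0.27454595  0.075     ] 76.1619515435965
[ 0.55125646 -0.2761441   0.075     ] 79.49955313805916
[ 0.54544855 -0.27551842  0.075     ] 76.66487977341043
```

```bash
python3 -m handwheel '[1.3,3.7,0,0,0,-0.06,2.6,7.4,0,0,0,-0.12,3.9,11.2,0,0,0,-0.18,5.2,14.95,0,0,0,-0.227,5.2,14.95,-2,0,0,-0.227,5.2,14.95,-4,0,0,-0.227,5.2,14.95,-4.7,0,0,-0.227,5.2,14.95,-4.7,0,0,-0.227]' 255 40
python3 - <<'E'
from h import *
s=sensors.get_state();print(s['tcp_pos'],s['contact_force'],s['moment'])
import pickle
d={n:cap(n) for n in('wrist','top','side')};pickle.dump(d,open('v6.pkl','wb'))
cv2.imwrite('pics/w6.png',d['wrist']['img'][:,:,::-1]);zoom(d['top'],200,150,150,150,4,'t6.png');zoom(d['side'],250,130,150,150,4,'s6.png')
E
```

```text
time_s: 7.85
tcp_pos: [0.5489, -0.2806, 0.1561]
eef_rot: [-179.7, -0.2, 136.3]
contact_force: [-0.9, 0.2, -2.0]
gripper_width: 0.0269
[ 0.54890613 -0.28058059  0.15612965] [-0.85648154  0.19182648 -2.00308438] [-0.08537419 -0.15842216 -0.0393639 ]
```

View pics/w6.png

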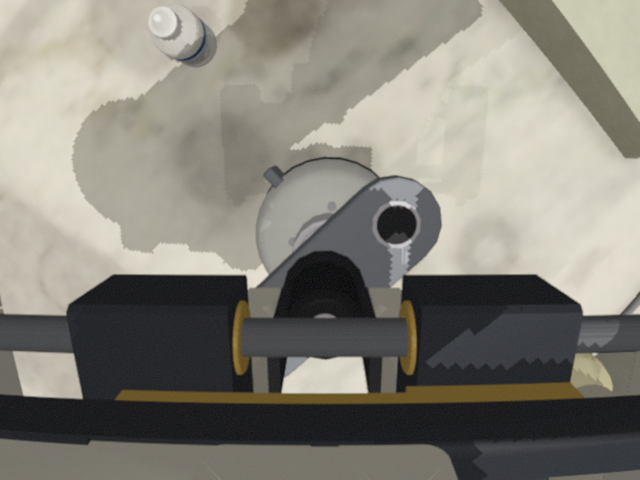

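View pics/s6.png

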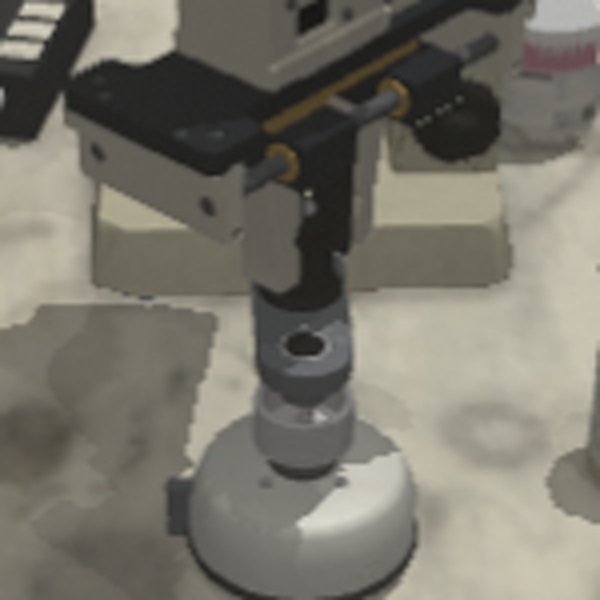

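View pics/t6.png

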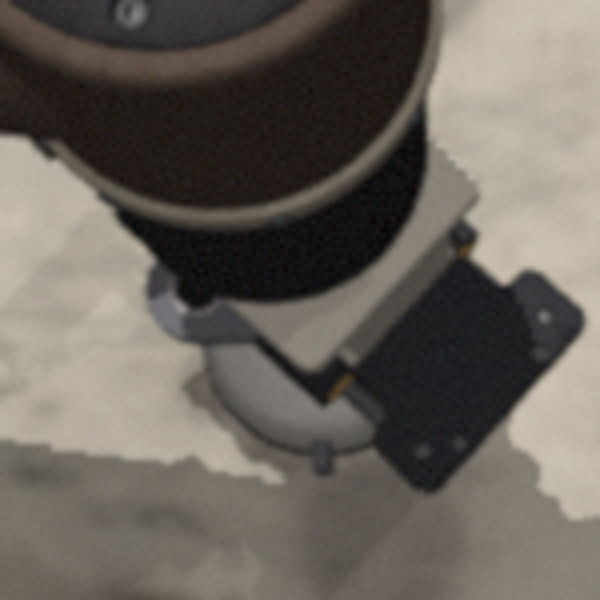

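```bash
python3 -m handwheel '[0.2,-0.05,-0.8,0,0,0,0.25,-0.05,-1.6,0,0,0,0.25,-0.05,-1.9,0,0,0,0.25,-0.05,-1.9,0,0,0]' 255 40
python3 - <<'E'
from h import *
s=sensors.get_state();print(s['tcp_pos'],s['contact_force'],s['moment'],s['eef_rot'])
d=cap('side');zoom(d,250,130,150,150,4,'s7.png')
E
```

```text
time_s: 8.4
tcp_pos: [0.5523, -0.2817, 0.1388]
eef_rot: [-179.8, -0.0, 136.3]
contact_force: [-0.2, -0.5, -2.0]
gripper_width: 0.027
[ 0.55232848 -0.28169991  0.13884302] [-0.16773476 -0.51736345 -1.97896643] [-0.0596936  -0.11733985 -0.0012903 ] [-1.79802575e+02 -2.37960553e-02  1.36293284e+02]
```

View pics/s7.png

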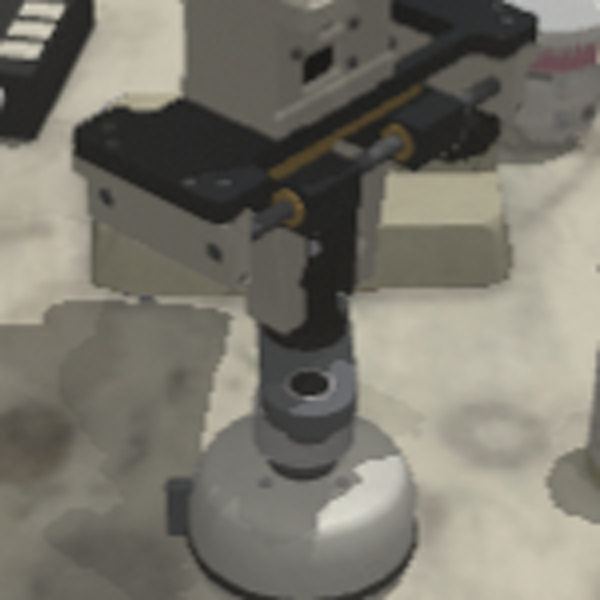

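```bash
python3 -m handwheel '[-0.1,0.05,-0.3,0,0,0,-0.1,0.05,-0.6,0,0,0,-0.1,0.05,-0.9,0,0,0,-0.1,0.05,-0.9,0,0,0]' 255 40
python3 - <<'E'
from h import *
s=sensors.get_state();print(s['tcp_pos'],s['contact_force'],s['moment'],s['eef_rot'])
E
```

```text
time_s: 8.85
tcp_pos: [0.5514, -0.2812, 0.1299]
eef_rot: [-179.8, -0.0, 136.3]
contact_force: [-0.2, -0.9, -2.5]
gripper_width: 0.0271
[ 0.55138838 -0.28116784  0.12986352] [-0.22482999 -0.9230313  -2.45005743] [-0.07502768 -0.18218708  0.00911058] [-1.79802188e+02 -1.81947090e-02  1.36301773e+02]
```

```bash
python3 -m handwheel '[0,0,-0.15,0,0,0,0,0,-0.3,0,0,0,0,0,-0.3,0,0,0]' 255 40
python3 - <<'E'
from h import *
s=sensors.get_state();print(s['tcp_pos'],s['contact_force'],s['moment'],s['eef_rot'])
E
```

```text
time_s: 9.15
tcp_pos: [0.5517, -0.2813, 0.1272]
eef_rot: [-179.8, 0.0, 136.3]
contact_force: [0.6, 0.4, 2.3]
gripper_width: 0.0268
[ 0.55174342 -0.28127104  0.12719516] [0.55962154 0.41623281 2.33138683] [ 0.17845396 -0.17586384  0.02542168] [-1.79815015e+02  2.39079612e-02  1.36313741e+02]
```

```bash
python3 -m handwheel '[0,0,0.15,0,0,0,0,0,0.15,0,0,0]' 255 40
python3 - <<'E'
from h import *
s=sensors.get_state();print(s['tcp_pos'],s['contact_force'],s['moment'],s['eef_rot'])
import pickle
d={n:cap(n) for n in('wrist','top','side')};pickle.dump(d,open('v8.pkl','wb'))
zoom(d['wrist'],230,150,230,160,3.4,'w8.png');zoom(d['side'],295,200,70,60,11,'s8.png')
E
```

```text
time_s: 9.35
tcp_pos: [0.5518, -0.2812, 0.1288]
eef_rot: [-179.8, 0.0, 136.3]
contact_force: [-0.0, -0.1, -2.0]
gripper_width: 0.0271
[ 0.55178961 -0.28120938  0.12882126] [-0.04075121 -0.07491004 -2.01139404] [ 0.08945272 -0.32039681 -0.05957853] [-1.79828152e+02  2.85888092e-02  1.36310469e+02]
```

View pics/w8.png

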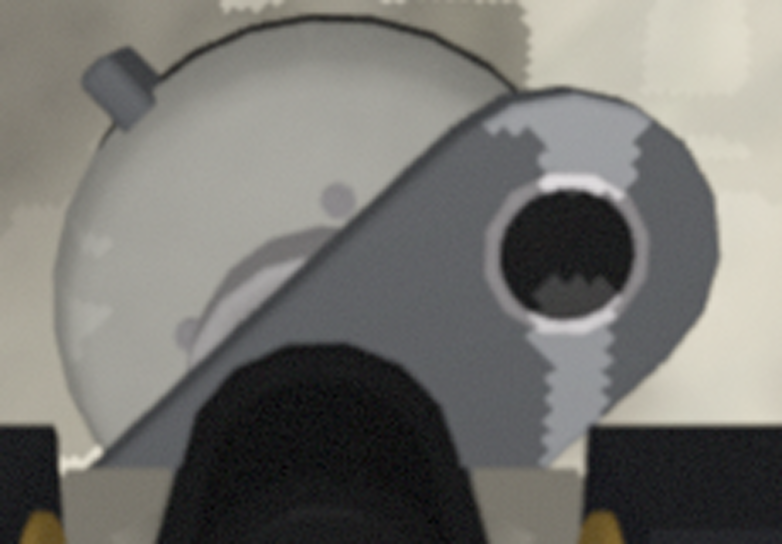

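View pics/s8.png

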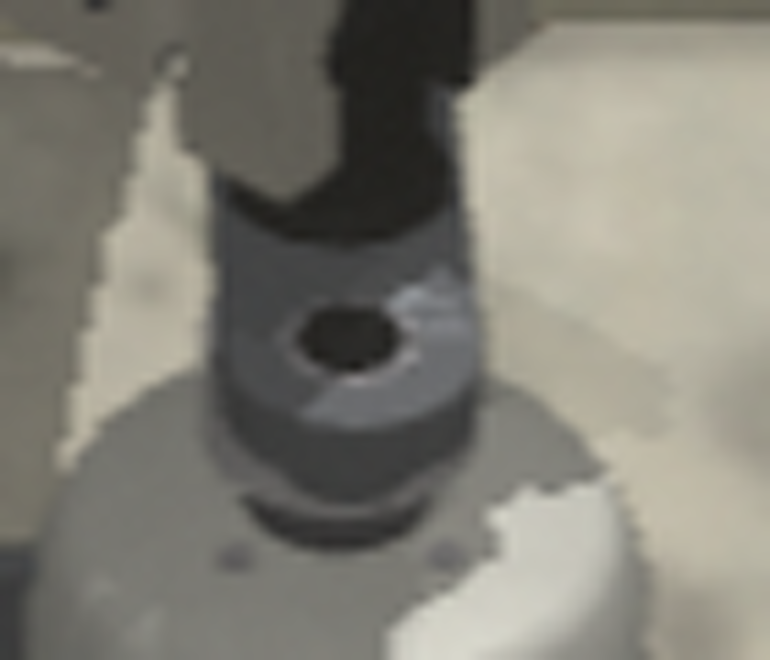

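Run:
```python
from h import *
import pickle;d=pickle.load(open('v8.pkl','rb'))
im=d['wrist']['img'][210:265,270:345];im=cv2.resize(im,None,fx=10,fy=10,interpolation=cv2.INTER_CUBIC)
im=cv2.convertScaleAbs(im,alpha=1.6,beta=-60)
cv2.imwrite('pics/w8z.png',im[:,:,::-1])
```

```text
(no output)
```

View pics/w8z.png

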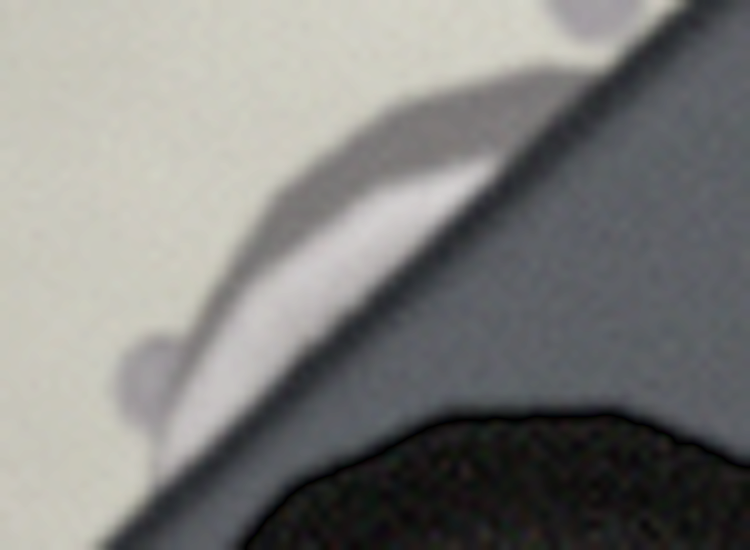

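Run:
```python
from h import *
from scipy.optimize import least_squares
import pickle;d=pickle.load(open('v8.pkl','rb'));w=d['wrist']
P=[(160,470),(180,410),(215,345),(255,288),(320,230),(385,190),(440,172),(500,152)]
q=onz(w,[[270+(a+.5)/10-.5,210+(b+.5)/10-.5] for a,b in P],.085)[:,:2]
f=least_squares(lambda c:np.hypot(*(q-c).T)-.0225,[.548,-.278]);print(f.x,f.fun*1e3)
f=least_squares(lambda c:np.hypot(*(q-c[:2]).T)-c[2],[.548,-.278,.0225]);print(f.x)
zf=.1288-.0467
A=onz(w,[[396.6,224]],zf+.032)[0];print(A)
for a in(89,90,91):print(A[:2]-.0418*np.array([np.cos(np.radians(a)),np.sin(np.radians(a))]))
# arm edge direction
E=onz(w,[[270+(110)/10-.5,210+54.],[270+69.5,210]],zf+.032);v=E[1]-E[0];print('edge',np.degrees(np.arctan2(v[1],v[0])),E)
n=np.array([-v[1],v[0]])/np.hypot(v[0],v[1]);
for c in((.547,-.278),(.5485,-.279)): print((np.array(c)-E[0,:2])@n)
```

```text
[ 0.54981361 -0.27713767] [-0.04067132 -0.03273167 -0.05115109  0.10744872  0.08551613  0.08783342
 -0.16563893 -0.011779  ]
[ 0.54899861 -0.27713479  0.02173898]
[ 0.54859406 -0.23723023  0.1141    ]
[ 0.54786455 -0.27902386]
[ 0.54859406 -0.27903023]
[ 0.54932357 -0.27902386]
edge 89.38366339984492 [[ 0.52738145 -0.28490345  0.1141    ]
 [ 0.52775115 -0.25053672  0.1141    ]]
-0.01954315802506078
-0.021053828134963606
```

```bash
python3 -m handwheel '[0.08,0.17,0.1,0,0,0,0.08,0.17,-0.05,0,0,0,0.08,0.17,-0.2,0,0,0,0.08,0.17,-0.2,0,0,0]' 255 40
python3 - <<'E'
from h import *
s=sensors.get_state();print(s['tcp_pos'],s['contact_force'],s['moment'],s['eef_rot'])
E
```

```text
time_s: 9.9
tcp_pos: [0.5522, -0.2794, 0.1261]
eef_rot: [-179.8, -0.0, 136.3]
contact_force: [0.7, -0.0, -1.1]
gripper_width: 0.0268
[ 0.55220593 -0.27939407  0.12612604] [ 0.67722479 -0.02111034 -1.0536504 ] [-0.00536238 -0.24515366 -0.01767468] [-1.79798536e+02 -2.53748998e-02  1.36306508e+02]
```

```bash
python3 -m handwheel '[0,0,-0.1,0,0,0,0,0,-0.2,0,0,0,0,0,-0.2,0,0,0]' 255 40
python3 - <<'E'
from h import *
for i in range(1):
    s=sensors.get_state();print(s['tcp_pos'],s['contact_force'],s['moment'])
E
```

```text
time_s: 10.2
tcp_pos: [0.5521, -0.2794, 0.1239]
eef_rot: [-179.8, -0.0, 136.3]
contact_force: [0.8, 0.3, -1.9]
gripper_width: 0.027
[ 0.55207855 -0.27942317  0.12390612] [ 0.79280887  0.2765242  -1.88682285] [-0.02847148 -0.12634907 -0.00300931]
```

```bash
for i in 1 2; do :; done; python3 -m handwheel '[0,0,-0.1,0,0,0,0,0,-0.15,0,0,0,0,0,-0.15,0,0,0]' 255 40
python3 - <<'E'
from h import *
for i in range(1):
    s=sensors.get_state();print(s['tcp_pos'],s['contact_force'],s['moment'])
E
```

```text
time_s: 10.5
tcp_pos: [0.552, -0.2794, 0.1223]
eef_rot: [-179.8, -0.1, 136.3]
contact_force: [-0.5, -0.8, -2.1]
gripper_width: 0.0269
[ 0.5519938  -0.27937033  0.12226152] [-0.54209111 -0.82705201 -2.09949858] [-0.04879964 -0.16205661  0.04269489]
```

```bash
python3 -m handwheel '[0,0,-0.05,0,0,0,0,0,-0.1,0,0,0,0,0,-0.1,0,0,0]' 255 40
python3 - <<'E'
from h import *
for i in range(1):
    s=sensors.get_state();print(s['tcp_pos'],s['contact_force'],s['moment'])
E
```

```text
time_s: 10.8
tcp_pos: [0.5521, -0.2795, 0.1215]
eef_rot: [-179.8, -0.0, 136.3]
contact_force: [0.3, 0.2, -0.2]
gripper_width: 0.0272
[ 0.55214886 -0.27950159  0.12152886] [ 0.30367276  0.18162061 -0.15058956] [ 0.00207668 -0.10571206  0.01695319]
```

```bash
python3 -m handwheel '[-0.01,-0.01,-0.03,0,0,-0.03,-0.02,-0.02,-0.03,0,0,-0.06,-0.03,-0.03,-0.03,0,0,-0.09,-0.04,-0.04,-0.03,0,0,-0.12,-0.05,-0.045,-0.03,0,0,-0.15,-0.05,-0.045,-0.03,0,0,-0.15]' 255 40
python3 - <<'E'
from h import *
for i in range(1):
    s=sensors.get_state();print(s['tcp_pos'],s['contact_force'],s['moment'],s['eef_rot'])
E
```

```text
time_s: 11.4
tcp_pos: [0.5517, -0.2799, 0.1213]
eef_rot: [-179.8, -0.0, 127.6]
contact_force: [0.5, 0.3, 1.0]
gripper_width: 0.0271
[ 0.55169415 -0.27994498  0.12126054] [0.48604536 0.28475935 0.98726465] [ 0.1478481  -0.01447891  0.0143877 ] [-1.79792239e+02 -2.21329188e-02  1.27626380e+02]
```

```bash
python3 -m handwheel '[0,0,0,0,0,-0.02,-0.01,-0.01,0,0,0,-0.04,-0.01,-0.01,0,0,0,-0.04]' 255 40
python3 -c "
from h import *
s=sensors.get_state();print(s['contact_force'],s['moment'])"
```

```text
time_s: 11.7
tcp_pos: [0.5515, -0.28, 0.121]
eef_rot: [-179.8, -0.0, 125.3]
contact_force: [0.9, -0.1, -1.1]
gripper_width: 0.0269
[ 0.88418935 -0.05895764 -1.1410114 ] [-0.02212046 -0.25481079  0.01632413]
```

```bash
python3 -m handwheel '[0,0,-0.03,0,0,-0.02,-0.01,-0.01,-0.03,0,0,-0.04,-0.01,-0.01,-0.03,0,0,-0.04]' 255 40
python3 -c "
from h import *
s=sensors.get_state();print(s['contact_force'],s['moment'])"
```

```text
time_s: 12.0
tcp_pos: [0.5515, -0.2801, 0.1205]
eef_rot: [-179.8, -0.0, 122.9]
contact_force: [0.3, 0.4, -1.4]
gripper_width: 0.0269
[ 0.31072827  0.36742928 -1.44720972] [-0.03562731 -0.27553905  0.03110756]
```

```bash
python3 -m handwheel '[0,0,-0.05,0,0,0,0,0,-0.1,0,0,0,0,0,-0.1,0,0,0]' 255 40
python3 -c "
from h import *
s=sensors.get_state();print(s['contact_force'],s['moment'])"
```

```text
time_s: 12.3
tcp_pos: [0.5515, -0.2801, 0.1194]
eef_rot: [-179.8, -0.0, 122.9]
contact_force: [-0.0, -0.1, -1.9]
gripper_width: 0.0272
[-0.01272284 -0.11743821 -1.90670263] [-0.06338286 -0.29349597 -0.01177897]
```

```bash
python3 -m handwheel '[0,0,-0.08,0,0,0,0,0,-0.15,0,0,0,0,0,-0.2,0,0,0,0,0,-0.2,0,0,0]' 255 40
python3 -c "
from h import *
s=sensors.get_state();print(s['contact_force'],s['moment'])"
```

```text
time_s: 12.7
tcp_pos: [0.5514, -0.2801, 0.1173]
eef_rot: [-179.8, -0.0, 122.9]
contact_force: [0.8, 0.2, -1.4]
gripper_width: 0.0269
[ 0.82946392  0.18685873 -1.41053323] [-1.40734770e-01 -3.67058868e-01  2.83791418e-05]
```

```bash
python3 -m handwheel '[0,0,-0.06,0,0,0,0,0,-0.12,0,0,0,0,0,-0.15,0,0,0,0,0,-0.15,0,0,0]' 255 40
python3 -c "
from h import *
s=sensors.get_state();print(s['contact_force'],s['moment'])"
```

```text
time_s: 13.1
tcp_pos: [0.5515, -0.2801, 0.1158]
eef_rot: [-179.8, -0.0, 122.9]
contact_force: [0.2, 0.0, -3.0]
gripper_width: 0.0269
[ 0.16279634  0.02907473 -3.02812808] [-0.10963926 -0.35581511 -0.01684018]
```

```bash
python3 -m handwheel '[0,0,-0.05,0,0,0,0,0,-0.1,0,0,0,0,0,-0.13,0,0,0,0,0,-0.13,0,0,0]' 255 40
python3 -c "
from h import *
s=sensors.get_state();print(s['contact_force'],s['moment'])"
```

```text
time_s: 13.5
tcp_pos: [0.5515, -0.2801, 0.1145]
eef_rot: [-179.8, -0.0, 122.9]
contact_force: [-0.1, -0.1, -1.1]
gripper_width: 0.0266
[-0.13176603 -0.08618505 -1.10846091] [-0.06367155 -0.34139597 -0.02619949]
```

```bash
python3 -m handwheel '[0,0,-0.04,0,0,0,0,0,-0.07,0,0,0,0,0,-0.07,0,0,0]' 255 40
python3 -c "
from h import *
s=sensors.get_state();print(s['contact_force'],s['moment'])"
```

```text
time_s: 13.8
tcp_pos: [0.5515, -0.2801, 0.1137]
eef_rot: [-179.8, -0.0, 122.9]
contact_force: [0.8, 0.3, -2.1]
gripper_width: 0.0273
[ 0.77879061  0.32892974 -2.07855536] [-0.10334182 -0.41966768  0.00432649]
```

```bash
python3 -m handwheel '[0,0,-0.03,0,0,0,0,0,-0.05,0,0,0,0,0,-0.05,0,0,0]' 255 40
python3 -c "
from h import *
s=sensors.get_state();print(s['contact_force'],s['moment'])"
```

```text
time_s: 14.1
tcp_pos: [0.5516, -0.2802, 0.1135]
eef_rot: [-179.8, -0.0, 122.9]
contact_force: [-1.2, 0.3, 1.1]
gripper_width: 0.0268
[-1.24980367  0.31905291  1.08389431] [-0.0307649  -0.05306608 -0.00756748]
```

```bash
python3 -m handwheel '[0,0,-0.04,0,0,0,0,0,-0.04,0,0,0]' 255 40
python3 -c "
from h import *
s=sensors.get_state();print(s['tcp_pos'],s['contact_force'],s['moment'])"
```

```text
time_s: 14.3
tcp_pos: [0.5516, -0.2802, 0.1132]
eef_rot: [-179.8, -0.0, 122.9]
contact_force: [0.1, -0.4, 1.9]
gripper_width: 0.0271
[ 0.55159563 -0.28019872  0.11321822] [ 0.13445019 -0.44906756  1.87047037] [ 0.00574099 -0.05989936 -0.01638633]
```

```bash
python3 -m handwheel '[0,0,0,0,0,0,0,0,0,0,0,0,0,0,0,0,0,0,0,0,0,0,0,0,0,0,0,0,0,0,0,0,0,0,0,0,0,0,0,0,0,0,0,0,0,0,0,0]' 0 40
python3 -c "
from h import *
s=sensors.get_state();print(s['tcp_pos'],s['contact_force'],s['moment'])"
```

```text
time_s: 15.1
tcp_pos: [0.5516, -0.2802, 0.1132]
eef_rot: [-179.8, -0.0, 122.9]
contact_force: [0.1, 0.9, -0.2]
gripper_width: 0.085
[ 0.55160059 -0.28020146  0.11322608] [ 0.11218776  0.88277478 -0.1587128 ] [ 0.00328681 -0.14839611 -0.00730012]
```

```bash
python3 -m handwheel '[0,0,2,0,0,0,0,0,6,0,0,0,0,0,11,0,0,0,0,0,16,0,0,0,0,0,20,0,0,0,0,-4,23,0,0,0,0,-8,25,0,0,0,0,-8,25,0,0,0]' 0 40
python3 - <<'E'
from h import *
import pickle
d={n:cap(n) for n in('wrist','top','side')};pickle.dump(d,open('v9.pkl','wb'))
cv2.imwrite('pics/w9.png',d['wrist']['img'][:,:,::-1]);zoom(d['side'],200,150,250,200,3,'s9.png')
E
```

```text
time_s: 15.9
tcp_pos: [0.5519, -0.3642, 0.3662]
eef_rot: [-179.9, 0.2, 122.8]
contact_force: [-0.0, 0.3, -0.4]
gripper_width: 0.0875
```

View pics/w9.png

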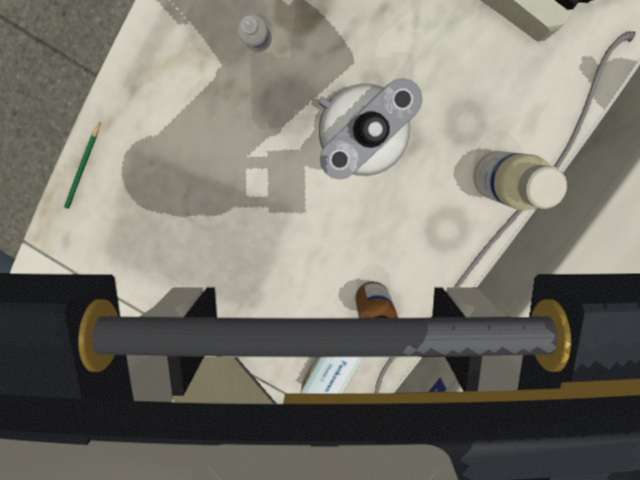

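View pics/s9.png

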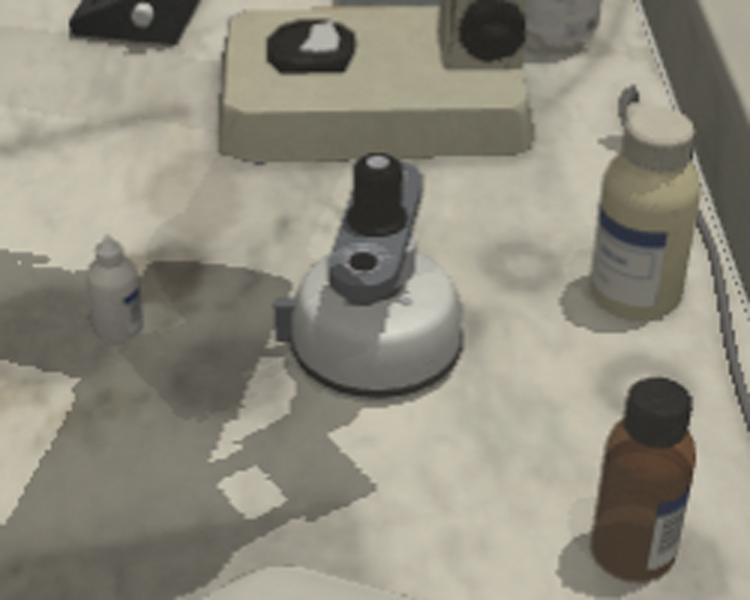

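Run:
```python
from h import *
import pickle;d=pickle.load(open('v9.pkl','rb'));w,t,s=d['wrist'],d['top'],d['side']
m=lambda x0,y0,f,a,b:[[x0+(a+.5)/f-.5,y0+(b+.5)/f-.5]]
print('B',tri(w,[[340,159]],s,m(200,150,3,362,262)),'knob',tri(w,[[375,128]],s,m(200,150,3,378,162)))
e=onz(w,[[403,99],[340,159]],.099);v=e[0]-e[1];print(e.mean(0),np.linalg.norm(v),np.degrees(np.arctan2(v[1],v[0])))
```

```text
B (array([ 0.53998433, -0.31820252,  0.09669181]), np.float64(0.0005713703355755793)) knob (array([ 0.54965451, -0.27710245,  0.13550737]), np.float64(0.0020530837472938286))
[ 0.54936754 -0.27740409  0.099     ] 0.08380332902744773 76.46412079736183
```

```bash
python3 -c "
from h import *
print(sensors.get_state()['time_s']);print(r.close_job())"
```

```text
16.05
the job is handed in; nothing more can be done
None
```

The rotor is seated fully home in the drive cup and released, and the job was handed in at 16.05 s.

**What I did:**
- I picked the rotor up by its knob and set the hub in the cup about 13° off the key.
- I rested it on the key with roughly 2–3 N and turned it clockwise about 13° until the vertical force dropped away.
- I then lowered it exactly 8 mm until it met the floor, pressed with about 4 N, opened the fingers and retreated.

**Last checks:**
- **Seating:** the tool height fell from 121.5 mm on the key to 113.5 mm at the floor, matching the key's 8 mm height.
- **Height from the cameras:** the arm's top face came out at 96.7 mm. Home is 99 mm and on the key would be 107 mm, so this is within the 2 mm calibration error.
- **Angle:** the arm lies at 76.5°, matching the key direction I had measured in the images.
- **Bottles:** both are upright in the last pictures. I did not measure their positions again.

**What went less well:**
- My first try at entering the cup was about 2 mm off centre, and I think the hub step landed on the rim with about 4.5 N. I backed off, re-measured the rim and corrected it.
- The grasp ended up 5 mm higher on the knob than planned, because the arm stopped short of its target. The rotor did not slip.
- I once sent a stray 5 cm sideways move while still high above the bench. It touched nothing.

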